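# Make the tabletop throwing wheel ready for transport

## Task

Make the tabletop throwing wheel ready to be carried: slide its red transport lock knob all the way to the locked end stop (the red mark), and stow the two loose collars flange down on the wheel's spindle, the wide blue one at the bottom and the narrow orange one on top of it, both fully home. Lower the collars down the spindle, do not let them drop, and leave the other things on the table where they are.

Things in the scene. Friction and masses are not known exactly. Their poses are not given: they have to be found in the camera images.
- wheel: (sizes in mm throughout) fixed, heavy blue tabletop throwing wheel, about 390 deep (x) by 340 wide (y). Origin on the table right under the spindle; x points away from its operator's side, which faces roughly the robot's right (-y of the world), y along its front, z up. On top a grey splash tray and in it the aluminium wheel head, 200 in diameter, top at z 160, which does not turn
- tray_front (a point): middle of the top edge of the splash tray's front rim, at wheel x -180, z 180. The tray reaches from x -180 to 165 and y -170 to 170; underside z 135, upright rim up to z 180 all round. It overhangs the panel, so the lock knob below it is reached with the tool tilted about 40 degrees, the hand leaning out over the operator's side (-x)
- panel (a point): centre of the grey control panel's face, at wheel x -176, y 0, z 62. The panel is 300 wide (y) and 100 up the slope; it slopes at 40 degrees from level, facing up and towards the operator (-x). Only the lock knob stands out of it. Axes as the wheel's
- seat (a point): centre of the wheel head's top face (160 above the table), where the lower collar's underside comes to rest. From it the fixed upright steel spindle rises: 24 in diameter, 62 tall, its last 10 tapering to 12 in diameter. Axes as the wheel's
- lock (a joint): slide of the transport lock knob on the sloped panel, in m: 0 at the unlocked end (white mark, the machine's -y end), 0.110 at the locked end stop (red mark, +y end). It slides level along the machine's +y, needs about 3 N plus 4 N per m/s, has no spring and stays where it is left
- lock_top (a point): centre of the outer end of the red lock knob, a block 22 wide along the slide (y) and 26 up the slope (x), that stands 31 out of the panel. Axes: y along the slide to the locked end, z straight out of the panel (40 degrees from vertical, leaning to the operator), x up the slope. The panel's face is 32.5 below this point along z
- collar_wide: blue flanged collar, lying flange down on the table: a flange 110 in diameter and 10 thick, and on it a round hub 44 in diameter that rises from 10 to 35 above the underside (35 tall in all); a bore 30 in diameter goes right through. The wide collar. Origin at the centre of its underside, z up along the bore. Loose; grasp it by the hub.
- collar_narrow: orange flanged collar, lying flange down on the table: a flange 80 in diameter and 10 thick, and on it a round hub 44 in diameter that rises from 10 to 35 above the underside (35 tall in all); a bore 30 in diameter goes right through. The narrow collar. Origin at the centre of its underside, z up along the bore. Loose; grasp it by the hub.
- bowl: leather-hard brown clay bowl, 130 wide, 60 high, standing; origin at the centre of its underside. Bystander, loose
- beaker: terracotta beaker, 76 wide, 95 high; origin at the centre of its underside. Bystander, loose
- glaze_jar: green glass jar with a white cap, 68 wide, 100 high; origin at the centre of its underside. Bystander, loose
- slip_bottle: white plastic bottle with a black cap, 60 wide, 170 high; origin at the centre of its underside. Bystander, loose
- brush: brush 170 long lying flat between robot and machine. Bystander, loose
- clay_rib: flat wooden throwing rib, 110 x 60 x 8, lying between robot and machine. Bystander, loose
- trim_tool: spatula-like trimming tool 170 long lying flat before the panel. Bystander, loose
There are look-alikes about, which are no part of the job. What is meant by the collar_wide is not green, and is the smaller of those in its own colour.

How it is judged:
By the outcome, as a careful person would: the job done as asked, in the order asked, and still so for the second after the job is handed in, with the robot touching nothing.
It also fails if it takes over 72 s, if anything falls off the work surface, if the arm or the gripper's body presses on something with over 40 N, if the wrist force passes 120 N, or if a joint passes its speed limit or range.

## Robot

A 6-joint arm with a two-finger parallel gripper is mounted at the origin on the work surface. World frame = base frame: x ahead of the robot, y to its left, z up, the work surface at z = 0. Lengths are in m, angles in rad, forces in N, time in s.
With the tool pointing down it reaches from about 0.4 to 0.825 m from the base axis. Payload 7 kg.
Tool frame: the origin (TCP) lies on the mounting face of the last link; the fingertips stand 178 mm ahead of it and the grasp point (between the pads) lies 159 mm ahead of it; z points along the fingers, y is the direction in which the jaws open and shut (so a half turn about z gives the same grasp; the last joint's range is limited). The gripper opens to 88 mm and grips with 3 to 60 N. Pads are 19 mm wide; open, the fingers measure 130 mm over their backs; the gripper's body (78 mm by 193 mm) begins 47 mm behind the grasp point.
Start: joints at [-1.061, 0.359, 0.012, 0, -1.224, -0.288], TCP at [0.148, -0.658, 0.405] pointing down, gripper open.
Joint ranges: [-3.07, 3.07], [-1.43, 2.12], [-1.02, 1.25], [-3.03, 1.67], [-3.05, -0], [-3.03, 3.03]. Speed limits (rad/s): [2.39, 2.39, 3.01, 3.14, 3.14, 3.14].

## Interface

Orientations are given as [roll, pitch, yaw] about the fixed x, y, z axes, in that order (R = Rz(yaw) Ry(pitch) Rx(roll)).
In Python, from station import * gives the robot as it stands.
- The arm moves only by the tool arm_command, never from a script. Its argument "targets" is a list of rows, each a list of 3 entries, a list of its own where there are three numbers: the turn, a rotation vector about the world's x, y, z in rad, then the shift along the world's x, y, z in mm, then the closure, from 0 (fully open) to 1 (shut). In form: [[[wx, wy, wz], [tx, ty, tz], fingers], ...]. A call has 1 to 8 rows; each row shifts and turns the commanded pose from where the row before left it; what a row does not reach is not made up. A row lasts 1/10 s, in which the tool goes at most 50 mm and 8.59 degrees, less where a joint would pass 70% of its speed; a pose out of reach is approached as far as the arm can. A call with a gripper value outside its range is refused whole. The fingers move at their own pace and stop on an object; "squeeze" is the grip in N (left out, the last holds). Time passes only in rows, so rows that do not move let the fingers close. It gives the time, the measured TCP pose, the force and the opening at its end, in the units of the state.
- get_state(): the state, without advancing time (a new reading comes with each control period).
- grab_frame(name): name is "scene" or "top" or "wrist"; returns (picture, depth): 384x512x3 uint8, red, green, blue; 384x512 float32, m along the optical axis (not along the pixel's ray), 0 where there is no reading.
- camera_params(name): a dict with "mtx" (3x3 intrinsics, pixels), "k1" (the pictures are not rectified: a ray, as slopes to the right and down, at radius r is drawn at 1 + k1 r^2 times it, then the intrinsics apply), "eye" and "orientation" of the camera in the world. Camera axes: x right, y down, z forward; pixel columns grow to the right and rows downward; lengths in m; the calibration is good to about 2 mm. A picture is of the moment at which its call begins: read the wrist's pose just before it. camera_params takes no time and is no camera call; for the wrist camera it gives the pose at the moment of the call.
- job_done(): hands the job in, once; it reports no verdict.
The state is a dict: "t": time; "q": joint angles; "qd": joint speeds; "joint_efforts": joint torques, N m; "eef_pos": TCP position; "ee_rot": TCP orientation; "force": force on the tool from outside, world axes, zero at the start; "moment": the same for the moment, N m; "width": finger opening in m.
Only numpy, scipy, OpenCV 4.12 (cv2) and the standard library are available. Lean on these libraries where they do the work, as an engineer would, in place of code of your own. Each camera call takes 0.05 s, during which the arm holds its last target.

## Working session

There is one attempt and no reset: what is moved stays moved. The work goes in short steps, Python scripts to look and compute and a tool call to move; the robot and the scene stay as the last step left them, time stands still between calls to the robot, and variables do not carry over. Pictures are saved under pics/ and viewed, and the job is handed in when it is done.

Besides the shell and the picture viewer there is one more tool, called as name(argument=value, ...), one argument or row to a line, values as JSON. arm_command: Moves the arm, as the interface text tells. Its arguments: {"type":"object","properties":{"targets":{"type":"array"},"squeeze":{"type":"number"}},"required":["targets"]}

```bash
ls; mkdir -p pics
cat > h.py <<'E'
import numpy as np, cv2
from station import *
from scipy.spatial.transform import Rotation as R
def save(n,fn):
    p,d=grab_frame(n); c=camera_params(n); 
    cv2.imwrite('pics/%s.png'%fn,cv2.cvtColor(p,cv2.COLOR_RGB2BGR)); 
    np.savez('pics/%s.npz'%fn,p=p,d=d,**{k:np.array(v) for k,v in c.items()}); return p,d,c
def cam_R(c):
    o=np.array(c['orientation'],float)
    return o if o.shape==(3,3) else R.from_euler('xyz',o).as_matrix()
def und(c,u,v):
    m=np.array(c['mtx']); k=float(c['k1'])
    x=(np.asarray(u,float)-m[0,2])/m[0,0]; y=(np.asarray(v,float)-m[1,2])/m[1,1]
    xd,yd=x.copy(),y.copy()
    for _ in range(20):
        s=1+k*(x*x+y*y); x=xd/s; y=yd/s
    return x,y
def cloud(c,d):
    h,w=d.shape; u,v=np.meshgrid(np.arange(w),np.arange(h))
    x,y=und(c,u,v); P=np.stack([x*d,y*d,d],-1)
    W=P@cam_R(c).T+np.array(c['eye']); W[d==0]=np.nan; return W
def load(fn):
    z=np.load('pics/%s.npz'%fn); c={k:z[k] for k in ('mtx','k1','eye','orientation')}; return z['p'],z['d'],c
E
python3 - <<'E'
from h import *
print(get_state())
for n in ('scene','top','wrist'):
    p,d,c=save(n,n+'0'); print(n,c)
E
```

```text
pics
{'t': 0.0, 'q': array([-1.06088593e+00,  3.59397376e-01,  1.10603598e-02, -3.48356721e-04,
       -1.22411396e+00, -2.88059923e-01]), 'qd': array([ 5.62698560e-04, -3.15476787e-04, -1.66450542e-04, -2.01926132e-05,
        2.14935947e-05,  1.02217331e-03]), 'joint_efforts': array([ 1.82652529e-03, -5.82714450e+01,  2.93057764e+01,  6.99691281e+00,
        6.99841767e-03, -1.70477283e-04]), 'eef_pos': array([ 0.14845265, -0.65827257,  0.40371664]), 'ee_rot': array([ 3.13991314e+00, -1.56134955e-04, -2.91986069e+00]), 'force': array([-0.0471781 , -0.1684527 , -0.04331097]), 'moment': array([ 0.0301007 ,  0.03954046, -0.05362126]), 'width': 0.08761305811119252}
scene {'mtx': array([[375.05946745,   0.        , 256.65742721],
       [  0.        , 375.05946745, 194.51980795],
       [  0.        ,   0.        ,   1.        ]]), 'k1': -0.10041150307314894, 'eye': array([ 1.13718405, -0.30841828,  1.08489909]), 'orientation': array([-2.49706096, -0.00702219,  1.19078253])}
top {'mtx': array([[353.34116714,   0.        , 255.39638343],
       [  0.        , 353.34116714, 191.91444705],
       [  0.        ,   0.        ,   1.        ]]), 'k1': -0.10880677949215826, 'eye': array([ 0.37140201, -0.00574938,  1.52745095]), 'orientation': array([-3.06559322, -0.00888662, -1.56893717])}
wrist {'mtx': array([[300.51242196,   0.        , 256.52034698],
       [  0.        , 300.51242196, 193.85152158],
       [  0.        ,   0.        ,   1.        ]]), 'k1': -0.004824493237224889, 'eye': array([ 0.07234295, -0.67476879,  0.38429588]), 'orientation': array([ 2.84783931e+00, -6.51563706e-04,  1.79266557e+00])}
```

View pics/scene0.png

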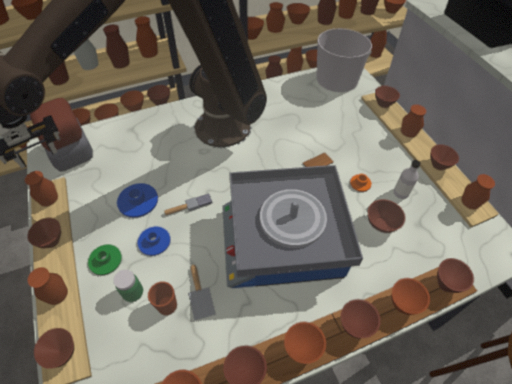

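View pics/top0.png

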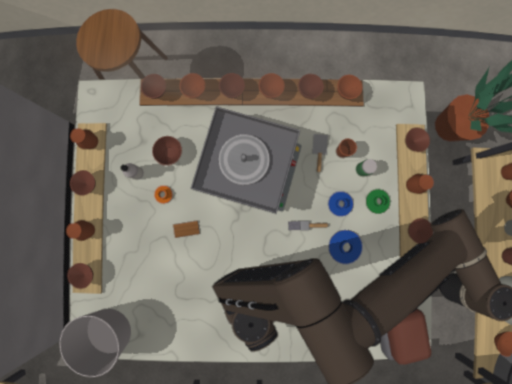

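View pics/wrist0.png

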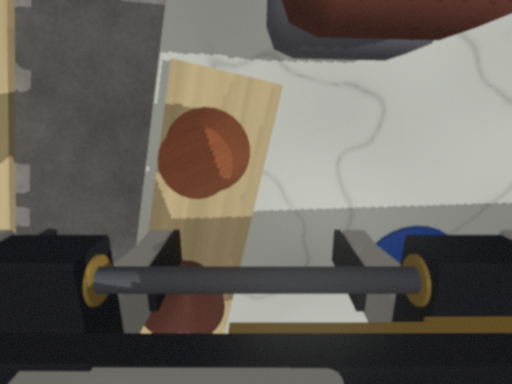

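Candidates for collar_wide in the top picture are the blue ring at (341,204), a larger blue ring at (345,247) and a green one at (378,201). By the description I choose the smaller blue, (341,204), which is (153,240) in the scene picture. For collar_narrow, the only orange ring is at (163,194). Next I check the choice in a crop and measure.

```bash
cat > m.py <<'E'
from h import *
for fn,bl in (('top0',{'wide':(341,204),'big':(345,247),'or':(163,194)}),('scene0',{'wide':(153,240),'big':(138,200),'or':(361,183)})):
    p,d,c=load(fn); W=cloud(c,d); hsv=cv2.cvtColor(p,cv2.COLOR_RGB2HSV)
    for n,(u,v) in bl.items():
        m=(hsv[...,1]>150)
        m&=((hsv[...,0]>100)&(hsv[...,0]<135)) if n!='or' else ((hsv[...,0]<18))
        k,l=cv2.connectedComponents(m.astype(np.uint8))
        vals=l[v-15:v+16,u-15:u+16]; vals=vals[vals>0]; i=np.bincount(vals).argmax()
        P=W[l==i]; P=P[~np.isnan(P[:,0])]
        fl=P[(P[:,2]<.018)]; hub=P[P[:,2]>.029]
        # circle fit: flange outline
        cs=[]
        for z,rows in (('flange',fl),('hub',hub)):
            if len(rows)<5: continue
            (cx,cy),r=cv2.minEnclosingCircle(rows[:,:2].astype(np.float32)); cs.append((z,len(rows),round(cx,4),round(cy,4),round(r,4),np.round(np.median(rows[:,2]),4)))
        print(fn,n,cs, 'hub mean',hub[:,:2].mean(0).round(4) if len(hub) else None)
    # spindle, tray
    S=W[(W[...,2]>.19)&(W[...,2]<.26)]
    print('high pts',len(S))
    M=(W[...,2]>.195)&(W[...,2]<.232)&(W[...,0]>.4)&(W[...,0]<.8)&(abs(W[...,1])<.25)
    print('spindle',M.sum(),W[M].mean(0),np.nanmax(W[M][:,2]) if M.sum() else 0)
    rim=(abs(W[...,2]-.18)<.008)&(W[...,0]>.3)&(W[...,0]<.95)&(abs(W[...,1])<.35)
    P=W[rim][:,:2].astype(np.float32); print('rim',cv2.minAreaRect(P*1000))
    hd=(abs(W[...,2]-.16)<.006)&(W[...,0]>.3)&(W[...,0]<.95)&(abs(W[...,1])<.35)
    k,l,st,ce=cv2.connectedComponentsWithStats(hd.astype(np.uint8)); i=1+st[1:,4].argmax(); P=W[l==i]
    print('head',cv2.minEnclosingCircle(P[:,:2].astype(np.float32)*1000),P.mean(0))
t=cv2.imread('pics/top0.png')[100:280,130:420]; cv2.imwrite('pics/crop1.png',cv2.resize(t,None,fx=2.7,fy=2.7,interpolation=2))
t=cv2.imread('pics/scene0.png')[160:330,70:390]; cv2.imwrite('pics/crop2.png',cv2.resize(t,None,fx=2.5,fy=2.5,interpolation=2))
E
python3 m.py
```

```text
top0 wide [('flange', 317, 0.4386, -0.3872, 0.0506, np.float64(0.0098)), ('hub', 35, 0.4398, -0.3857, 0.0216, np.float64(0.035))] hub mean [ 0.4433 -0.3879]
top0 big [('flange', 565, 0.2534, -0.4063, 0.0694, np.float64(0.0128)), ('hub', 84, 0.2525, -0.4063, 0.0299, np.float64(0.0443))] hub mean [ 0.251  -0.4077]
top0 or [('flange', 130, 0.4769, 0.382, 0.0372, np.float64(0.0094)), ('hub', 43, 0.4787, 0.3797, 0.0227, np.float64(0.0343))] hub mean [0.479  0.3808]
high pts 2411
spindle 34 [0.60527933 0.02803961 0.21549781] 0.224860842412417
rim ((604.035400390625, 21.457672119140625), (348.0562744140625, 338.607177734375), 73.9576416015625)
head ((605.7246704101562, 28.52278709411621), 99.39802551269531) [0.60424453 0.02858026 0.16009303]
scene0 wide [('flange', 450, 0.4393, -0.389, 0.054, np.float64(0.0089)), ('hub', 54, 0.4368, -0.3898, 0.0222, np.float64(0.033))] hub mean [ 0.4343 -0.3907]
scene0 big [('flange', 323, 0.2746, -0.4015, 0.065, np.float64(0.0124))] hub mean None
scene0 or [('flange', 165, 0.4772, 0.3766, 0.0394, np.float64(0.0094)), ('hub', 45, 0.4763, 0.3775, 0.0223, np.float64(0.0329))] hub mean [0.4796 0.3736]
high pts 5201
spindle 71 [0.6088866  0.02446958 0.21182323] 0.22420369166850018
rim ((602.8065185546875, 20.296585083007812), (346.5321044921875, 343.7464904785156), 73.9688720703125)
head ((604.6357421875, 26.625574111938477), 101.33509063720703) [0.61037553 0.02405366 0.15958791]
```

```bash
ls -la pics
```

```text
total 5532
drwxr-xr-x 2 agent agent    4096 Dec  6 08:47 .
drwxr-xr-x 3 agent agent    4096 Dec  6 08:47 ..
-rw-r--r-- 1 agent agent  316414 Dec  6 08:47 crop1.png
-rw-r--r-- 1 agent agent  380551 Dec  6 08:47 crop2.png
-rw-r--r-- 1 agent agent 1377840 Dec  6 08:47 scene0.npz
-rw-r--r-- 1 agent agent  316943 Dec  6 08:47 scene0.png
-rw-r--r-- 1 agent agent 1377840 Dec  6 08:47 top0.npz
-rw-r--r-- 1 agent agent  234457 Dec  6 08:47 top0.png
-rw-r--r-- 1 agent agent 1377840 Dec  6 08:47 wrist0.npz
-rw-r--r-- 1 agent agent  258019 Dec  6 08:47 wrist0.png
```

View pics/crop1.png

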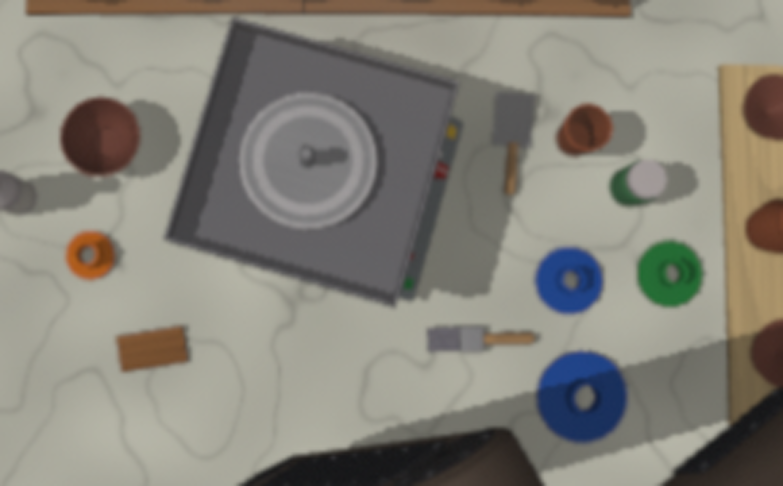

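View pics/crop2.png

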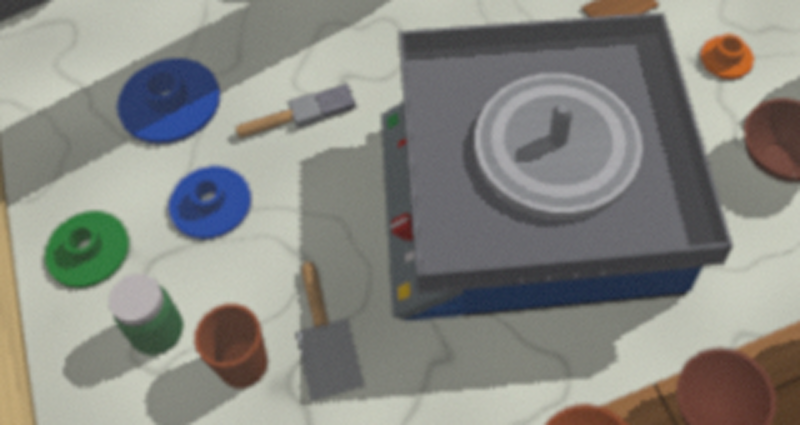

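The crop confirms the choice. The blue ring at (570,280) in crop 1 is the smaller of the two blues (flange radius about 54 mm, against about 69 mm for the one at (582,397)), and the ring at (670,273) is green. The red knob shows at (440,170) in crop 1. Next I measure the wheel's yaw and the knob.

```bash
cat > m2.py <<'E'
from h import *
for fn in ('top0','scene0'):
    p,d,c=load(fn); W=cloud(c,d); hsv=cv2.cvtColor(p,cv2.COLOR_RGB2HSV)
    red=((hsv[...,0]<8)|(hsv[...,0]>170))&(hsv[...,1]>140)
    reg=(W[...,0]>.4)&(W[...,0]<.75)&(W[...,1]<-.09)&(W[...,1]>-.26)&(W[...,2]<.14)&(W[...,2]>.02)
    k,l,st,ce=cv2.connectedComponentsWithStats((red&reg).astype(np.uint8))
    for i in range(1,k): 
        P=W[l==i]; print(fn,i,st[i],ce[i].round(1),P.mean(0).round(4),P.min(0).round(4),P.max(0).round(4))
    # panel plane
    b=reg&~red&(W[...,2]>.035)&(W[...,2]<.1); P=W[b]
    if len(P)>20:
        ctr=np.median(P,0)
        for _ in range(5):
            dd=P-ctr; u,s,vt=np.linalg.svd(dd-dd.mean(0),full_matrices=False); n=vt[2]; e=abs((P-P.mean(0))@n); P=P[e<.006]; ctr=P.mean(0)
        print('panel',len(P),ctr.round(4),n.round(3), 'yaw',np.degrees(np.arctan2(n[1],n[0])))
    # front rim line
    rim=(abs(W[...,2]-.18)<.01)&(W[...,0]>.4)&(W[...,0]<.7)&(W[...,1]<-.0)&(W[...,1]>-.26)
    P=W[rim]; a=np.radians(74); x=np.array([np.cos(a),np.sin(a)]);y=np.array([-x[1],x[0]])
    s=(P[:,:2]-[.605,.027])@np.c_[x,y]; 
    ys=np.arange(-.15,.151,.02); pts=[]
    for q in ys:
        m=abs(s[:,1]-q)<.01
        if m.sum()>0: pts.append((q,s[m,0].min()))
    pts=np.array(pts); f=np.polyfit(pts[:,0],pts[:,1],1); print(fn,'rim line',f, 'corr deg',np.degrees(np.arctan(f[0])),(pts[:,1]-np.polyval(f,pts[:,0])).round(3))
E
python3 m2.py
```

```text
top0 1 [292 164   2   1   2] [292.5 164. ] [ 0.5968 -0.171   0.0884] [ 0.5966 -0.173   0.0875] [ 0.5969 -0.1691  0.0893]
panel 211 [ 0.54   -0.1592  0.0438] [-0.206 -0.701  0.682] yaw -106.38097415838423
top0 rim line [ 0.00614392 -0.17787163] corr deg 0.3520160558759021 [ 0.001 -0.001 -0.    -0.001 -0.001  0.     0.001  0.    -0.     0.001
 -0.    -0.     0.    -0.    -0.    -0.   ]
scene0 1 [230 216   2   2   2] [230.5 216.5] [ 0.4726 -0.128   0.0536] [ 0.4726 -0.1298  0.0517] [ 0.4726 -0.1261  0.0555]
scene0 2 [228 249   6   6  26] [231.1 251.7] [ 0.6127 -0.174   0.0848] [ 0.6062 -0.1826  0.0715] [ 0.617  -0.1667  0.0946]
panel 424 [ 0.566  -0.1569  0.05  ] [ 0.081  0.285 -0.955] yaw 74.13285331305582
scene0 rim line [-0.00033456 -0.17965759] corr deg -0.01916862825170016 [ 0.001 -0.001  0.    -0.001  0.    -0.001 -0.    -0.    -0.     0.001
 -0.001  0.001 -0.    -0.     0.001 -0.001]
```

```bash
cat > pl.py <<'E'
from h import *
yaw=np.radians(74.0); xw=np.array([np.cos(yaw),np.sin(yaw),0]); yw=np.array([-xw[1],xw[0],0]); zw=np.array([0,0,1.])
O=np.array([.605,.0275,0])
n=-np.sin(np.radians(40))*xw+np.cos(np.radians(40))*zw
Rk=np.stack([np.cross(yw,-n),yw,-n],1)
def wh(x,y,z): return O+np.array([x*xw,y*yw,z*zw]).sum(0)/1000
def Rdown(ang): # tool y at world angle (deg)
    a=np.radians(ang); y=np.array([np.cos(a),np.sin(a),0]); z=np.array([0,0,-1.]); return np.stack([np.cross(y,z),y,z],1)
def go(pos,Rt,steps=None):
    s=get_state(); R0=R.from_euler('xyz',s['ee_rot']).as_matrix()
    rv=R.from_matrix(Rt@R0.T).as_rotvec(); t=(np.asarray(pos)-s['eef_pos'])*1000
    N=max(np.linalg.norm(t)/50,np.degrees(np.linalg.norm(rv))/8.59)
    print('t',round(s['t'],2),'rv',rv.round(4),np.degrees(np.linalg.norm(rv)).round(1),'mm',t.round(1),'minrows',round(N,1),'F',s['force'].round(1),'w',round(s['width'],4))
    for k in steps or []: print(k,'per row',(rv/k).round(4),(t/k).round(1))
E
python3 - <<'E'
from pl import *
top=wh(-197,-55,87); G=top-.006*n; print(top,G,n)
go(G+.339*n,Rk,[16,24])
E
```

```text
[ 0.60356883 -0.17702861  0.087     ] [ 0.60463189 -0.17332129  0.08240373] [-0.17717628 -0.61788711  0.76604444]
t 0.15 rv [ 0.5012 -0.5328  1.0239] 72.1 mm [396.1 275.6 -61.9] minrows 9.7 F [0.2 0.3 0.5] w 0.0876
16 per row [ 0.0313 -0.0333  0.064 ] [24.8 17.2 -3.9]
24 per row [ 0.0209 -0.0222  0.0427] [16.5 11.5 -2.6]
```

arm_command(
  targets=[
    [[0.0313, -0.0333, 0.064], [25, 17, -4], 0],
    [[0.0313, -0.0333, 0.064], [25, 17, -4], 0],
    [[0.0313, -0.0333, 0.064], [25, 17, -4], 0],
    [[0.0313, -0.0333, 0.064], [25, 17, -4], 0],
    [[0.0313, -0.0333, 0.064], [25, 17, -4], 0],
    [[0.0313, -0.0333, 0.064], [25, 17, -4], 0],
    [[0.0313, -0.0333, 0.064], [25, 17, -4], 0],
    [[0.0313, -0.0333, 0.064], [25, 17, -4], 0],
  ],
  squeeze=12,
)

```text
t: 0.95
eef_pos: [0.3494, -0.5216, 0.3724]
ee_rot: [3.039, 0.349, -2.418]
force: [0.1, 0.2, 0.6]
width: 0.0876
```

arm_command(
  targets=[
    [[0.0313, -0.0333, 0.064], [25, 17, -4], 0],
    [[0.0313, -0.0333, 0.064], [25, 17, -4], 0],
    [[0.0313, -0.0333, 0.064], [25, 17, -4], 0],
    [[0.0313, -0.0333, 0.064], [25, 17, -4], 0],
    [[0.0313, -0.0333, 0.064], [25, 17, -4], 0],
    [[0.0313, -0.0333, 0.064], [25, 17, -4], 0],
    [[0.0313, -0.0333, 0.064], [25, 17, -4], 0],
    [[0.0313, -0.0333, 0.064], [25, 17, -4], 0],
  ],
)

```text
t: 1.75
eef_pos: [0.5493, -0.3857, 0.3402]
ee_rot: [-3.139, 0.7, -1.847]
force: [0.4, -0.1, -0.6]
width: 0.0874
```

Run:
```python
from pl import *
top=wh(-197,-55,87); G=top-.006*n
save('wrist','w1'); go(G+.239*n,Rk,[4]); print(get_state()['q'])
```

```text
t 1.8 rv [-0.0057  0.0043 -0.0072] 0.6 mm [  9.8  61.9 -73.1] minrows 1.9 F [ 3.   1.9 -0.9] w 0.0874
4 per row [-0.0014  0.0011 -0.0018] [  2.4  15.5 -18.3]
[-0.56685528  0.50588283  0.24599558 -0.66945572 -1.55508354  0.39193523]
```

View pics/w1.png

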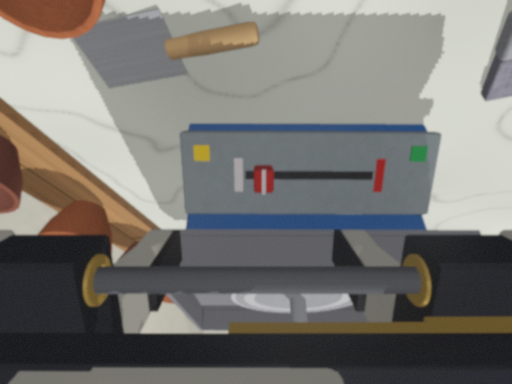

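The wrist picture shows the panel square on. The red knob is at (264,180), close to the white mark (238,175), and the red mark is at (379,175), to the right.

Run:
```python
from pl import *
p,d,c=load('w1'); W=cloud(c,d); hsv=cv2.cvtColor(p,cv2.COLOR_RGB2HSV)
def wf(P): q=P-O; return np.stack([q@xw,q@yw,q[...,2]],-1)*1000
red=((hsv[...,0]<8)|(hsv[...,0]>170))&(hsv[...,1]>140); red[:, :200]=0; red[210:]=0;red[:140]=0
k,l,st,ce=cv2.connectedComponentsWithStats(red.astype(np.uint8))
for i in range(1,k):
    if st[i,4]>20:
        P=W[l==i]; q=wf(P); print(st[i],q.mean(0).round(1),q.min(0).round(1),q.max(0).round(1))
        h=(P-wh(-176,0,62))@n; print('height',np.percentile(h,[5,50,95]).round(4)); t=q[h>.025]; 
        if len(t): print('top',len(t),t.mean(0),t.min(0),t.max(0))
for u,v in ((238,175),(220,140),(400,200),(220,205),(400,145)): print(u,v,wf(W[v,u]).round(1),((W[v,u]-wh(-176,0,62))@n).round(4))
m=(wf(W)[...,2]>195)&(wf(W)[...,2]<226)&(abs(wf(W)[...,0])<60)&(abs(wf(W)[...,1])<60)
print('spind',m.sum(),wf(W)[m].mean(0) if m.sum() else '')
```

```text
[374 160  11  31 221] [-170.8   82.3   61.9] [-184.7   78.    49.9] [-155.7   86.9   74.5]
height [-0.0045 -0.0034 -0.0023]
[254 167  20  25 312] [nan nan nan] [nan nan nan] [nan nan nan]
height [nan nan nan]
top 281 [-191.65691693  -54.57141562   84.97328277] [-200.44663586  -64.77557193   75.85768035] [-180.91881532  -44.23468274   94.06380521]
238 175 [-169.6  -83.7   62.6] -0.0037
220 140 [-199.7 -103.9   35.4] -0.0052
400 200 [-146.7  112.1   81.6] -0.0038
220 205 [-139.7 -106.1   86. ] -0.0049
400 145 [-196.7  102.7   38.3] -0.0049
spind 0
```

Run:
```python
from pl import *
top=wh(-194.5,-55,86); G=top-.006*n
go(G+.159*n,Rk,[8,12]); print((yw*110).round(1))
```

```text
t 1.8 rv [-0.0057  0.0043 -0.0072] 0.6 mm [  24.6  113.8 -135.4] minrows 3.6 F [ 3.   1.9 -0.9] w 0.0874
8 per row [-0.0007  0.0005 -0.0009] [  3.1  14.2 -16.9]
12 per row [-0.0005  0.0004 -0.0006] [  2.1   9.5 -11.3]
[-105.7   30.3    0. ]
```

arm_command(
  targets=[
    [[-0.0015, 0.001, -0.0018], [4, 19, -22], 0],
    [[-0.0015, 0.001, -0.0018], [4, 19, -22], 0],
    [[-0.0015, 0.001, -0.0018], [4, 19, -22], 0],
    [[-0.0015, 0.001, -0.0018], [4, 18, -22], 0],
    [[0, 0, 0], [3, 13, -17], 0],
    [[0, 0, 0], [3, 13, -15], 0],
    [[0, 0, 0], [3, 13, -15], 0],
    [[0, 0, 0], [0, 0, 0], 0],
  ],
)

```text
t: 2.6
eef_pos: [0.5729, -0.2707, 0.2032]
ee_rot: [3.135, 0.692, -1.862]
force: [0.2, 0.4, 0.7]
width: 0.0881
```

Run:
```python
from pl import *
top=wh(-194.5,-55,86); G=top-.006*n
go(G+.159*n,Rk,[1]); save('wrist','w2')
```

```text
t 2.6 rv [ 0.0041 -0.0067  0.0071] 0.6 mm [4.2 1.5 0. ] minrows 0.1 F [0.2 0.4 0.7] w 0.0881
1 per row [ 0.0041 -0.0067  0.0071] [4.2 1.5 0. ]
```

View pics/w2.png

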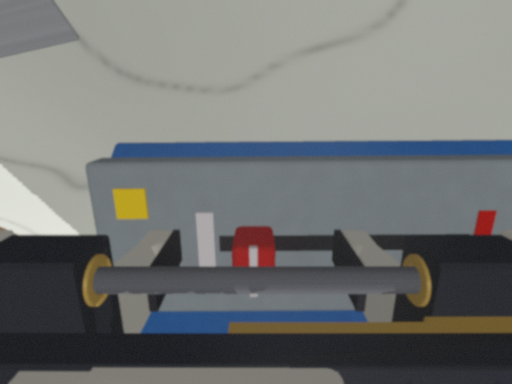

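The knob at (254,255) lies centred between the fingers. I close on it.

arm_command(
  targets=[
    [[0.004, -0.006, 0.007], [4, 1, 0], 0.6],
    [[0, 0, 0], [0, 0, 0], 1],
    [[0, 0, 0], [0, 0, 0], 1],
    [[0, 0, 0], [0, 0, 0], 1],
    [[0, 0, 0], [0, 0, 0], 1],
    [[0, 0, 0], [0, 0, 0], 1],
    [[0, 0, 0], [0, 0, 0], 1],
  ],
  squeeze=12,
)

```text
t: 3.35
eef_pos: [0.5774, -0.2715, 0.2057]
ee_rot: [-3.137, 0.697, -1.848]
force: [0.4, 0.5, -0.2]
width: 0.0373
```

arm_command(
  targets=[
    [[0, 0, 0], [0, 0, 0], 1],
    [[0, 0, 0], [0, 0, 0], 1],
    [[0, 0, 0], [0, 0, 0], 1],
    [[0, 0, 0], [0, 0, 0], 1],
  ],
)

```text
t: 3.75
eef_pos: [0.5759, -0.2711, 0.2055]
ee_rot: [3.142, 0.697, -1.849]
force: [-7.6, 1.3, 3.1]
width: 0.0217
```

arm_command(
  targets=[
    [[0, 0, 0], [-9.6, 2.8, 0], 1],
    [[0, 0, 0], [-14.4, 4.1, 0], 1],
    [[0, 0, 0], [-14.4, 4.1, 0], 1],
    [[0, 0, 0], [-14.4, 4.1, 0], 1],
    [[0, 0, 0], [-14.4, 4.1, 0], 1],
    [[0, 0, 0], [-14.4, 4.1, 0], 1],
    [[0, 0, 0], [-9.6, 2.8, 0], 1],
    [[0, 0, 0], [-4.8, 1.4, 0], 1],
  ],
)

```text
t: 4.55
eef_pos: [0.4809, -0.2436, 0.2056]
ee_rot: [-3.136, 0.697, -1.848]
force: [3.6, 1.0, -3.6]
width: 0.0221
```

arm_command(
  targets=[
    [[0, 0, 0], [-2.9, 0.8, 0], 1],
    [[0, 0, 0], [-2.9, 0.8, 0], 1],
    [[0, 0, 0], [-2.9, 0.8, 0], 1],
    [[0, 0, 0], [0, 0, 0], 1],
  ],
)

```text
t: 4.95
eef_pos: [0.4726, -0.2413, 0.2056]
ee_rot: [-3.137, 0.697, -1.848]
force: [3.5, 3.1, -2.9]
width: 0.0217
```

arm_command(
  targets=[
    [[0, 0, 0], [-2.4, 0.7, 0], 1],
    [[0, 0, 0], [-2.4, 0.7, 0], 1],
    [[0, 0, 0], [0, 0, 0], 1],
    [[0, 0, 0], [0, 0, 0], 1],
  ],
)

```text
t: 5.35
eef_pos: [0.4689, -0.2402, 0.2056]
ee_rot: [-3.134, 0.696, -1.847]
force: [8.0, 3.6, -6.8]
width: 0.0218
```

arm_command(
  targets=[
    [[0, 0, 0], [-2.4, 0.7, 0], 1],
    [[0, 0, 0], [-1.9, 0.5, 0], 1],
    [[0, 0, 0], [0, 0, 0], 1],
    [[0, 0, 0], [0, 0, 0], 1],
  ],
)

```text
t: 5.75
eef_pos: [0.4675, -0.2398, 0.206]
ee_rot: [-3.125, 0.695, -1.845]
force: [20.7, 3.1, -12.9]
width: 0.0221
```

The force jumped to 20 N while the motion stopped, which is the end stop at about 111 mm. I open and retreat along the panel normal.

arm_command(
  targets=[
    [[0, 0, 0], [0, 0, 0], 0.5],
    [[0, 0, 0], [0, 0, 0], 0.5],
    [[0, 0, 0], [0, 0, 0], 0.5],
    [[0, 0, 0], [0, 0, 0], 0.5],
    [[0, 0, 0], [-3, -11, 14], 0.3],
    [[0, 0, 0], [-5, -19, 23], 0.2],
    [[0, 0, 0], [-7, -25, 31], 0],
    [[0, 0, 0], [-7, -25, 31], 0],
  ],
)

```text
t: 6.55
eef_pos: [0.4408, -0.3196, 0.3057]
ee_rot: [-3.139, 0.697, -1.848]
force: [1.4, -0.4, 0.3]
width: 0.0704
```

Run:
```python
from pl import *
s=get_state(); print(s['eef_pos'],s['q'],s['width']); p,d,c=save('wrist','w3'); W=cloud(c,d)
hsv=cv2.cvtColor(p,cv2.COLOR_RGB2HSV)
def wf(P): q=P-O; return np.stack([q@xw,q@yw,q[...,2]],-1)*1000
q=wf(W); h=(W-wh(-176,0,62))@n
red=((hsv[...,0]<8)|(hsv[...,0]>170))&(hsv[...,1]>140)&(h>.02)&(q[...,0]<-165)&(abs(q[...,1])<120)
t=q[red]; print(len(t),t.mean(0),t.min(0),t.max(0))
```

```text
[ 0.44075449 -0.31956333  0.30565778] [-0.57672195  0.35770773 -0.07689828 -0.67042542 -1.41616891  0.50169781] 0.07044392265988766
463 [-201.72415532   53.39385158   87.74579795] [-210.56941218   42.58674062   69.43882673] [-191.35021391   63.83100393   98.18032779]
```

View pics/w3.png

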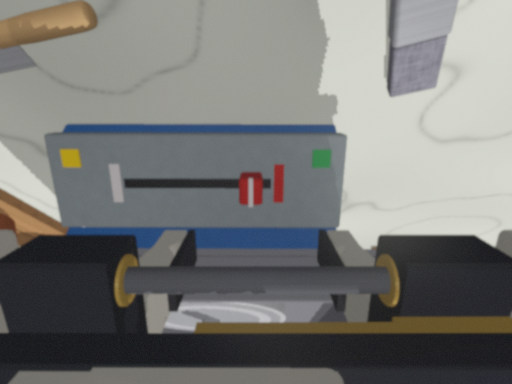

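Run:
```python
from pl import *
def wf(P): q=P-O; return np.stack([q@xw,q@yw,q[...,2]],-1)*1000
for f in ('w1','w3'):
    p,d,c=load(f); q=wf(cloud(c,d)); h=(cloud(c,d)-wh(-176,0,62))@n
    hsv=cv2.cvtColor(p,cv2.COLOR_RGB2HSV).astype(int)
    red=((hsv[...,0]<8)|(hsv[...,0]>170))&(hsv[...,1]>140)&(abs(q[...,1])<120)&(q[...,0]<-150)
    A=q[red&(h>.02)]; B=q[red&(h<.008)&(q[...,1]>70)]
    # base side faces
    yel=(hsv[...,0]>20)&(hsv[...,0]<32)&(hsv[...,1]>150)&(q[...,0]<-130)&(q[...,1]<-80)
    gr=(hsv[...,0]>50)&(hsv[...,0]<80)&(hsv[...,1]>150)&(q[...,0]<-130)&(q[...,1]>80)
    for n_,X in (('knob',A),('mark',B),('yel',q[yel]),('gr',q[gr])): print(f,n_,len(X),np.median(X,0).round(1),((X[:,1].min()+X[:,1].max())/2).round(1))
```

```text
w1 knob 292 [-192.6  -58.2   84.4] -54.5
w1 mark 221 [-170.9   82.3   61.9] 82.4
w1 yel 249 [-191.8 -123.5   47.3] -121.5
w1 gr 164 [-191.1  123.8   45.9] 124.2
w3 knob 463 [-202.3   56.4   88.6] 53.2
w3 mark 289 [-180.    80.9   67. ] 80.9
w3 yel 300 [-201.2 -126.8   52.7] -126.9
  return _methods._mean(a, axis=axis, dtype=dtype,
  ret = um.true_divide(
Traceback (most recent call last):
ValueError: zero-size array to reduction operation minimum which has no identity
```

The knob moved 109 mm relative to the marks and the end stop was felt, so the lock is done. Next I measure neighbours and choose jaw directions.

Run:
```python
from pl import *
p,d,c=load('top0'); W=cloud(c,d)
for n_,(u,v) in dict(beaker=(346,148),jar=(367,168),bowl=(167,150),bottle=(130,170),green=(378,201)).items():
    P=W[v-12:v+13,u-12:u+13].reshape(-1,3); P=P[P[:,2]>.03]; print(n_,P.mean(0).round(3),P.min(0).round(3),P.max(0).round(3))
p,d,c=load('scene0'); W=cloud(c,d)
for n_,(u,v) in dict(beaker=(163,297),jar=(127,285),bowl=(385,215),bottle=(407,180),green=(104,260)).items():
    P=W[v-14:v+15,u-14:u+15].reshape(-1,3); P=P[P[:,2]>.03]; print(n_,P.mean(0).round(3),P.min(0).round(3),P.max(0).round(3))
G=np.array([.439,-.388,.0])
go(G+[0,0,.159+.15],Rdown(164),[8]);
```

```text
beaker [ 0.672 -0.405  0.072] [ 0.631 -0.438  0.03 ] [ 0.708 -0.363  0.102]
jar [ 0.585 -0.482  0.085] [ 0.555 -0.518  0.03 ] [ 0.619 -0.456  0.108]
bowl [0.673 0.369 0.045] [0.608 0.303 0.03 ] [0.715 0.413 0.066]
bottle [0.565 0.491 0.111] [0.539 0.471 0.031] [0.598 0.533 0.178]
green [ 0.451 -0.554  0.035] [ 0.43  -0.574  0.03 ] [ 0.469 -0.532  0.04 ]
beaker [ 0.668 -0.403  0.07 ] [ 0.634 -0.438  0.03 ] [ 0.708 -0.366  0.099]
jar [ 0.602 -0.489  0.082] [ 0.563 -0.525  0.03 ] [ 0.625 -0.458  0.106]
bowl [0.64  0.373 0.045] [0.596 0.293 0.03 ] [0.722 0.42  0.064]
bottle [0.58  0.485 0.092] [0.543 0.469 0.03 ] [0.601 0.524 0.167]
green [ 0.462 -0.551  0.04 ] [ 0.428 -0.577  0.03 ] [ 0.571 -0.503  0.102]
t 6.6 rv [-0.6618  0.1988 -0.0024] 39.6 mm [ -1.7 -64.2  -2. ] minrows 4.6 F [ 2.6 -4.5  6.3] w 0.0743
8 per row [-0.0827  0.0249 -0.0003] [-0.2 -8.  -0.2]
```

arm_command(
  targets=[
    [[-0.0827, 0.0249, 0], [0, -8, 0], 0],
    [[-0.0827, 0.0249, 0], [0, -8, 0], 0],
    [[-0.0827, 0.0249, 0], [0, -8, 0], 0],
    [[-0.0827, 0.0249, 0], [0, -8, 0], 0],
    [[-0.0827, 0.0249, 0], [0, -8, 0], 0],
    [[-0.0827, 0.0249, 0], [0, -8, 0], 0],
    [[-0.0827, 0.0249, 0], [0, -8, 0], 0],
    [[-0.0827, 0.0249, 0], [0, -8, 0], 0],
  ],
)

```text
t: 7.4
eef_pos: [0.4415, -0.3831, 0.3048]
ee_rot: [3.137, 0.002, -1.851]
force: [-0.3, -0.5, 0.0]
width: 0.0877
```

arm_command(
  targets=[
    [[0, 0, 0], [0, 0, 0], 0],
    [[0, 0, 0], [0, 0, 0], 0],
    [[0, 0, 0], [0, 0, 0], 0],
  ],
)

```text
t: 7.7
eef_pos: [0.4416, -0.3829, 0.3047]
ee_rot: [3.137, 0.008, -1.852]
force: [-0.0, -1.0, -0.5]
width: 0.0876
```

```bash
cat > fit.py <<'E'
from pl import *
def circ(P):
    A=np.c_[2*P,np.ones(len(P))]; b=(P**2).sum(1); s=np.linalg.lstsq(A,b,rcond=None)[0]; return s[:2],np.sqrt(s[2]+s[:2]@s[:2])
def collar(fn,hue,ctr,zoff=0):
    p,d,c=load(fn); W=cloud(c,d); hsv=cv2.cvtColor(p,cv2.COLOR_RGB2HSV).astype(int)
    m=(hsv[...,1]>110)&(hsv[...,0]>=hue[0])&(hsv[...,0]<=hue[1])&(np.hypot(W[...,0]-ctr[0],W[...,1]-ctr[1])<.09)
    P=W[m]; z=P[:,2]
    for nm,lo,hi in (('flange',zoff+.002,zoff+.02),('hub',zoff+.029,zoff+.045)):
        q=P[(z>lo)&(z<hi)]
        if len(q)<10: print(nm,len(q)); continue
        (cx,cy),r=cv2.minEnclosingCircle(q[:,:2].astype(np.float32)); print(nm,len(q),'mec',round(cx,4),round(cy,4),round(r,4),'z',np.median(q[:,2]).round(4),'min',q.min(0).round(3),'max',q.max(0).round(3))
E
python3 - <<'E'
from fit import *
save('wrist','w4'); collar('w4',(100,135),(.439,-.388)); go(np.array([.439,-.388,.309]),Rdown(164))
E
```

```text
flange 8027 mec 0.4374 -0.3881 0.0542 z 0.0103 min [ 0.384 -0.442  0.006] max [ 0.491 -0.334  0.02 ]
hub 1111 mec 0.4376 -0.3882 0.0219 z 0.0349 min [ 0.416 -0.41   0.029] max [ 0.459 -0.367  0.037]
t 7.75 rv [-0.0084 -0.0023  0.002 ] 0.5 mm [-2.6 -5.   4.2] minrows 0.1 F [0.  0.5 0.6] w 0.0879
```

View pics/w4.png

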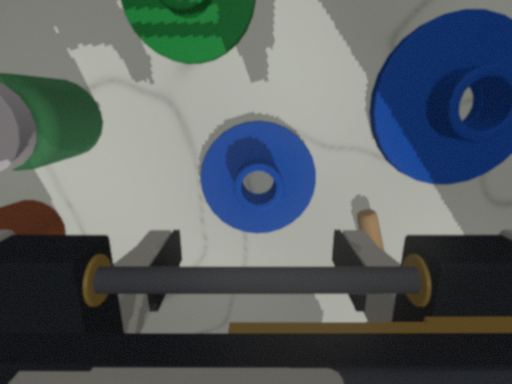

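The wrist view shows the chosen blue collar at (259,177), with the larger blue at upper right and the green at the top. The hub centre is (0.4376, -0.3882) with radius 22 mm. I descend onto it.

Run:
```python
from pl import *
go(np.array([.4376,-.3882,.191]),Rdown(164),[7])
```

```text
t 7.75 rv [-0.0084 -0.0023  0.002 ] 0.5 mm [  -4.    -5.2 -113.8] minrows 2.3 F [0.  0.5 0.6] w 0.0879
7 per row [-0.0012 -0.0003  0.0003] [ -0.6  -0.7 -16.3]
```

arm_command(
  targets=[
    [[-0.004, -0.001, 0], [-2, -3, -10], 0],
    [[-0.004, -0.001, 0], [-2, -2, -24], 0],
    [[0, 0, 0], [0, 0, -24], 0.2],
    [[0, 0, 0], [0, 0, -24], 0.3],
    [[0, 0, 0], [0, 0, -17], 0.3],
    [[0, 0, 0], [0, 0, -10], 0.3],
    [[0, 0, 0], [0, 0, -4], 0.3],
    [[0, 0, 0], [0, 0, 0], 0.3],
  ],
)

```text
t: 8.55
eef_pos: [0.4376, -0.3881, 0.1913]
ee_rot: [3.14, -0.001, -1.852]
force: [-0.9, -0.4, -0.7]
width: 0.0613
```

arm_command(
  targets=[
    [[0, 0, 0], [0, 0, 0], 1],
    [[0, 0, 0], [0, 0, 0], 1],
    [[0, 0, 0], [0, 0, 0], 1],
    [[0, 0, 0], [0, 0, 0], 1],
    [[0, 0, 0], [0, 0, 0], 1],
    [[0, 0, 0], [0, 0, 0], 1],
  ],
  squeeze=30,
)

```text
t: 9.15
eef_pos: [0.4379, -0.388, 0.1924]
ee_rot: [-3.141, -0.002, -1.851]
force: [-0.2, 2.1, 6.4]
width: 0.0434
```

Run:
```python
from pl import *
go(np.array([.4376,-.3882,.191]),Rdown(164))
```

```text
t 9.15 rv [ 0.0017 -0.0001  0.001 ] 0.1 mm [-0.3 -0.2 -1.4] minrows 0.0 F [-0.2  2.1  6.4] w 0.0434
```

arm_command(
  targets=[
    [[0, 0, 0], [0, 0, 10], 1],
    [[0, 0, 0], [0, 0, 20], 1],
    [[0, 0, 0], [0, 0, 30], 1],
    [[0, 0, 0], [0, 0, 40], 1],
    [[0, 0, 0], [4, 10, 45], 1],
    [[0, 0, 0], [8, 20, 45], 1],
    [[0, 0, 0], [12, 30, 40], 1],
    [[0, 0, 0], [14, 35, 20], 1],
  ],
  squeeze=40,
)

```text
t: 9.95
eef_pos: [0.4752, -0.2935, 0.4451]
ee_rot: [-3.137, -0.002, -1.853]
force: [1.1, -0.1, -1.1]
width: 0.0431
```

Run:
```python
from pl import *
go(np.r_[wh(95,0,0)[:2],.4424],Rdown(164),[12,14])
```

```text
t 9.95 rv [0.003  0.0038 0.0027] 0.3 mm [156.  412.3  -2.7] minrows 8.8 F [ 1.1 -0.1 -1.1] w 0.0431
12 per row [0.0002 0.0003 0.0002] [13.  34.4 -0.2]
14 per row [0.0002 0.0003 0.0002] [11.1 29.4 -0.2]
```

arm_command(
  targets=[
    [[0, 0, 0], [13, 34, 0], 1],
    [[0, 0, 0], [13, 34, 0], 1],
    [[0, 0, 0], [13, 34, 0], 1],
    [[0, 0, 0], [13, 34, 0], 1],
    [[0, 0, 0], [13, 34, 0], 1],
    [[0, 0, 0], [13, 34, 0], 1],
    [[0, 0, 0], [13, 34, 0], 1],
    [[0, 0, 0], [13, 34, 0], 1],
  ],
)

```text
t: 10.75
eef_pos: [0.5792, -0.0203, 0.441]
ee_rot: [3.141, -0.001, -1.851]
force: [0.3, 0.0, 0.0]
width: 0.043
```

arm_command(
  targets=[
    [[0, 0, 0], [13, 34, 0], 1],
    [[0, 0, 0], [13, 34, 0], 1],
    [[0, 0, 0], [13, 34, 0], 1],
    [[0, 0, 0], [10, 28, 0], 1],
    [[0, 0, 0], [4, 12, 0], 1],
    [[0, 0, 0], [0, 0, 0], 1],
    [[0, 0, 0], [0, 0, 0], 1],
  ],
)

```text
t: 11.45
eef_pos: [0.632, 0.1199, 0.4405]
ee_rot: [3.14, -0.002, -1.851]
force: [-0.9, 0.1, -0.4]
width: 0.043
```

Run:
```python
from pl import *
p,d,c=save('wrist','w5'); W=cloud(c,d); go(np.r_[O[:2],.4424],Rdown(164))
m=(W[...,2]>.20)&(W[...,2]<.228)&(abs(W[...,0]-.605)<.04)&(abs(W[...,1]-.0275)<.04)
P=W[m]; print(len(P),P.min(0),P.max(0)); 
t=P[P[:,2]>.2195]; print('top',len(t),t.mean(0),t.min(0),t.max(0))
hd=(abs(W[...,2]-.16)<.006)&(np.hypot(W[...,0]-.605,W[...,1]-.0275)<.12)
P=W[hd]; print(cv2.minEnclosingCircle(P[:,:2].astype(np.float32)*1000),np.median(P[:,2]),P.min(0),P.max(0))
```

```text
t 11.5 rv [ 0.0013 -0.0014  0.0018] 0.1 mm [-27.  -91.9   1.7] minrows 1.9 F [ 0.4 -0.4 -0.6] w 0.0431
1095 [0.59355876 0.01703584 0.20199524] [0.61660436 0.04029702 0.22439443]
top 491 [0.60512842 0.02873664 0.22187911] [0.59709963 0.02150445 0.21952991] [0.61279909 0.03651544 0.22439443]
((604.9068603515625, 28.425737380981445), 99.96484375) 0.1609737541869199 [ 0.505952   -0.04967297  0.15757019] [0.70417401 0.1206346  0.16477161]
```

View pics/w5.png

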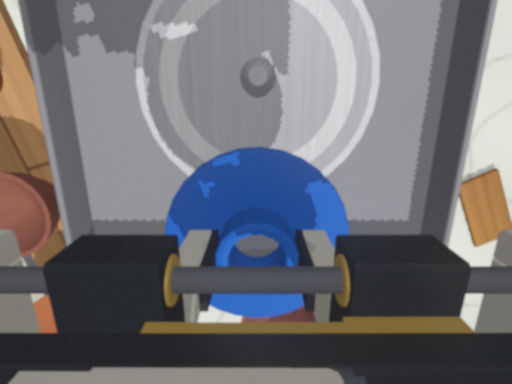

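The picture shows the spindle at (258,75), measured at (0.6051, 0.0287). The blue collar hangs level between the fingers at (257,235). Next I check how the held collar is centred on the TCP.

Run:
```python
from pl import *
p,d,c=load('w5'); W=cloud(c,d); hsv=cv2.cvtColor(p,cv2.COLOR_RGB2HSV).astype(int)
m=(hsv[...,1]>110)&(hsv[...,0]>100)&(hsv[...,0]<135)&(W[...,2]>.2)&(np.arange(384)[:,None]<235)
P=W[m]; e=np.array([.632,.1199]); q=P-[.632,.1199,.4405]
f=P[(P[:,2]<.27)]; print(len(f),np.percentile(f[:,2],[5,50,95]))
A=np.c_[f[:,:2],np.ones(len(f))]; print('tilt',np.linalg.lstsq(A,f[:,2],rcond=None)[0])
# outer edge fit
cc=e
th=np.degrees(np.arctan2(f[:,1]-e[1],f[:,0]-e[0])); r=np.hypot(*(f[:,:2]-e).T)
pts=[]
for t in range(-180,180,6):
    k=(th>=t)&(th<t+6)
    if k.sum()>8 : pts.append(f[k][r[k].argmax(),:2])
pts=np.array(pts); 
from scipy.optimize import least_squares
rr=least_squares(lambda v: np.hypot(pts[:,0]-v[0],pts[:,1]-v[1])-.0545,e,loss='soft_l1',f_scale=.001); print(len(pts),rr.x,(rr.x-e)*1000)
```

```text
11023 [0.25735111 0.25841193 0.25975905]
tilt [0.00456214 0.01925581 0.25400479]
29 [0.6319766  0.11967197] [-0.0234012  -0.22802881]
```

arm_command(
  targets=[
    [[0, 0, 0], [-5, -16, 0], 1],
    [[0, 0, 0], [-8, -27, 0], 1],
    [[0, 0, 0], [-8, -27, 0], 1],
    [[0, 0, 0], [-5, -16, 0], 1],
    [[0, 0, 0], [-1, -5, 0], 1],
    [[0, 0, 0], [0, 0, 0], 1],
    [[0, 0, 0], [0, 0, 0], 1],
  ],
)

```text
t: 12.2
eef_pos: [0.6054, 0.0292, 0.4407]
ee_rot: [3.141, -0.001, -1.852]
force: [0.1, 0.3, -0.5]
width: 0.0432
```

Run:
```python
from pl import *
go(np.r_[.6051,.0287,.3534],Rdown(164))
```

```text
t 12.2 rv [ 0.0009 -0.0007  0.0018] 0.1 mm [ -0.3  -0.5 -87.3] minrows 1.7 F [ 0.1  0.3 -0.5] w 0.0432
```

arm_command(
  targets=[
    [[0, 0, 0], [0, 0, -5], 1],
    [[0, 0, 0], [0, 0, -10], 1],
    [[0, 0, 0], [0, 0, -10], 1],
    [[0, 0, 0], [0, 0, -10], 1],
    [[0, 0, 0], [0, 0, 0], 1],
  ],
)

```text
t: 12.7
eef_pos: [0.6049, 0.0294, 0.4031]
ee_rot: [3.138, -0.003, -1.851]
force: [-0.4, -0.6, -1.1]
width: 0.0433
```

arm_command(
  targets=[
    [[0, 0, 0], [0, 0, -10], 1],
    [[0, 0, 0], [0, 0, -10], 1],
    [[0, 0, 0], [0, 0, -10], 1],
    [[0, 0, 0], [0, 0, -9], 1],
    [[0, 0, 0], [0, 0, -6], 1],
    [[0, 0, 0], [0, 0, 0], 1],
  ],
)

```text
t: 13.3
eef_pos: [0.6051, 0.0292, 0.3593]
ee_rot: [3.139, -0.002, -1.852]
force: [0.1, -0.4, -1.4]
width: 0.0433
```

arm_command(
  targets=[
    [[0, 0, 0], [0, 0, -3], 1],
    [[0, 0, 0], [0, 0, -3], 1],
    [[0, 0, 0], [0, 0, -1], 1],
    [[0, 0, 0], [0, 0, 0], 1],
  ],
)

```text
t: 13.7
eef_pos: [0.6053, 0.0292, 0.3536]
ee_rot: [3.141, -0.001, -1.851]
force: [0.4, 0.1, -0.9]
width: 0.0432
```

arm_command(
  targets=[
    [[0, 0, 0], [0, 0, -1], 1],
    [[0, 0, 0], [0, 0, -1], 1],
    [[0, 0, 0], [0, 0, 0], 1],
    [[0, 0, 0], [0, 0, 0], 1],
  ],
)

```text
t: 14.1
eef_pos: [0.6054, 0.0293, 0.3525]
ee_rot: [-3.141, -0.001, -1.851]
force: [-2.2, 0.1, 5.9]
width: 0.0432
```

arm_command(
  targets=[
    [[0, 0, 0], [0, 0, -1], 1],
    [[0, 0, 0], [0, 0, -1], 1],
    [[0, 0, 0], [0, 0, 0], 1],
    [[0, 0, 0], [0, 0, 0], 1],
  ],
)

```text
t: 14.5
eef_pos: [0.6052, 0.0292, 0.3523]
ee_rot: [-3.14, -0.001, -1.851]
force: [-8.3, 1.9, 17.6]
width: 0.0432
```

The collar is in contact at z 0.3525 as expected, so it is seated. I ease off, open and rise.

arm_command(
  targets=[
    [[0, 0, 0], [0, 0, 2], 1],
    [[0, 0, 0], [0, 0, 0], 0.3],
    [[0, 0, 0], [0, 0, 0], 0.3],
    [[0, 0, 0], [0, 0, 0], 0.3],
    [[0, 0, 0], [0, 0, 0], 0.3],
  ],
)

```text
t: 15.0
eef_pos: [0.6054, 0.0292, 0.3512]
ee_rot: [3.14, -0.002, -1.851]
force: [1.0, -0.8, -0.5]
width: 0.0611
```

arm_command(
  targets=[
    [[0, 0, 0], [0, 0, 10], 0.2],
    [[0, 0, 0], [0, 0, 25], 0.1],
    [[0, 0, 0], [0, 0, 35], 0],
    [[0, 0, 0], [0, 0, 35], 0],
  ],
)

```text
t: 15.4
eef_pos: [0.6052, 0.0291, 0.4583]
ee_rot: [3.141, -0.002, -1.851]
force: [0.6, 1.0, -0.4]
width: 0.0858
```

Run:
```python
from pl import *
go(np.r_[.477,.378,.309],Rdown(164),[14])
p,d,c=save('scene','s2'); W=cloud(c,d); hsv=cv2.cvtColor(p,cv2.COLOR_RGB2HSV).astype(int)
m=(hsv[...,1]>110)&(hsv[...,0]>100)&(hsv[...,0]<135)&(W[...,2]>.15)&(W[...,2]<.21)
f=W[m]; print(len(f),np.percentile(f[:,2],[2,30,50,98]),f.min(0),f.max(0)); print(cv2.minEnclosingCircle(f[:,:2].astype(np.float32)))
```

```text
t 15.4 rv [ 0.0015 -0.0014  0.0013] 0.1 mm [-128.2  348.9 -149.3] minrows 8.0 F [ 0.6  1.  -0.4] w 0.0858
14 per row [ 0.0001 -0.0001  0.0001] [ -9.2  24.9 -10.7]
748 [0.16528363 0.16838795 0.16952555 0.19484917] [ 0.55212719 -0.02731427  0.163045  ] [0.65950305 0.08048902 0.19734664]
((0.6059897541999817, 0.027105994522571564), 0.05472176522016525)
```

View pics/s2.png

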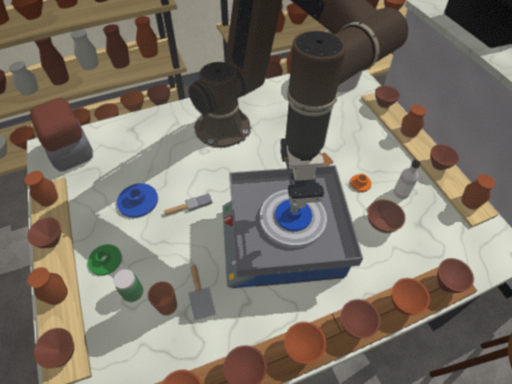

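The scene picture shows the blue collar home on the head at (293,215), with its flange top at z 0.170. On to the orange collar at (361,183).

arm_command(
  targets=[
    [[0, 0, 0], [-5, 15, 0], 0],
    [[0, 0, 0], [-11, 30, 0], 0],
    [[0, 0, 0], [-13, 35, 0], 0],
    [[0, 0, 0], [-13, 35, 0], 0],
    [[0, 0, 0], [-13, 35, 0], 0],
    [[0, 0, 0], [-13, 35, 0], 0],
    [[0, 0, 0], [-13, 35, -8], 0],
    [[0, 0, 0], [-13, 35, -20], 0],
  ],
)

```text
t: 16.25
eef_pos: [0.5104, 0.2861, 0.4296]
ee_rot: [-3.141, 0.001, -1.851]
force: [0.5, -0.3, 0.6]
width: 0.0875
```

arm_command(
  targets=[
    [[0, 0, 0], [-13, 35, -30], 0],
    [[0, 0, 0], [-12, 33, -30], 0],
    [[0, 0, 0], [-9, 24, -30], 0],
    [[0, 0, 0], [0, 0, -20], 0],
    [[0, 0, 0], [0, 0, -10], 0],
    [[0, 0, 0], [0, 0, 0], 0],
    [[0, 0, 0], [0, 0, 0], 0],
  ],
)

```text
t: 16.95
eef_pos: [0.4776, 0.3761, 0.3094]
ee_rot: [3.141, -0.001, -1.852]
force: [0.2, 0.4, 0.2]
width: 0.0876
```

Run:
```python
from fit import *
save('wrist','w6'); collar('w6',(4,18),(.478,.379)); go(np.array([.478,.379,.191]),Rdown(164))
```

```text
flange 3161 mec 0.4771 0.3827 0.0397 z 0.0106 min [0.438 0.343 0.003] max [0.516 0.422 0.02 ]
hub 1047 mec 0.4769 0.3827 0.022 z 0.0353 min [0.455 0.361 0.029] max [0.499 0.404 0.038]
t 17.0 rv [-0.0002  0.0002  0.0018] 0.1 mm [   0.2    2.9 -118.9] minrows 2.4 F [-0.9  0.2  0.9] w 0.0878
```

View pics/w6.png

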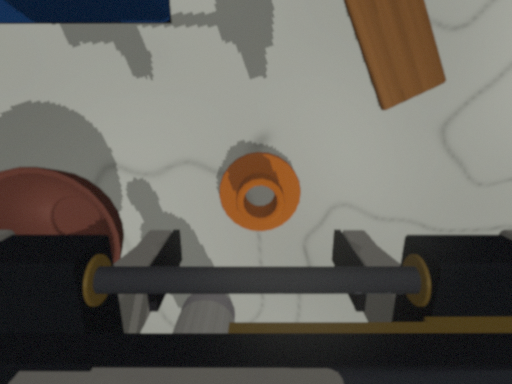

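The orange collar is at (260,192), centre (0.477, 0.3827). The bowl at (50,215) and the bottle at (205,315) are clear of the gripper.

arm_command(
  targets=[
    [[0, 0, 0], [-1, 4, -10], 0.1],
    [[0, 0, 0], [0, 3, -25], 0.2],
    [[0, 0, 0], [0, 0, -26], 0.3],
    [[0, 0, 0], [0, 0, -25], 0.3],
    [[0, 0, 0], [0, 0, -18], 0.3],
    [[0, 0, 0], [0, 0, -10], 0.3],
    [[0, 0, 0], [0, 0, -4], 0.3],
    [[0, 0, 0], [0, 0, 0], 0.3],
  ],
)

```text
t: 17.8
eef_pos: [0.4765, 0.3833, 0.1907]
ee_rot: [3.141, -0.001, -1.852]
force: [0.8, -0.4, 0.4]
width: 0.0613
```

arm_command(
  targets=[
    [[0, 0, 0], [0, 0, 0], 1],
    [[0, 0, 0], [0, 0, 0], 1],
    [[0, 0, 0], [0, 0, 0], 1],
    [[0, 0, 0], [0, 0, 0], 1],
    [[0, 0, 0], [0, 0, 0], 1],
    [[0, 0, 0], [0, 0, 0], 1],
  ],
  squeeze=40,
)

```text
t: 18.4
eef_pos: [0.4765, 0.3835, 0.1914]
ee_rot: [3.141, -0.0, -1.851]
force: [-1.3, -0.2, 5.4]
width: 0.0429
```

arm_command(
  targets=[
    [[0, 0, 0], [0, 0, 10], 1],
    [[0, 0, 0], [0, 0, 20], 1],
    [[0, 0, 0], [0, 0, 30], 1],
    [[0, 0, 0], [0, 0, 40], 1],
    [[0, 0, 0], [4, -11, 45], 1],
    [[0, 0, 0], [7, -19, 45], 1],
    [[0, 0, 0], [10, -28, 40], 1],
    [[0, 0, 0], [12, -33, 24], 1],
  ],
)

```text
t: 19.2
eef_pos: [0.5093, 0.2916, 0.4488]
ee_rot: [-3.14, 0.002, -1.85]
force: [0.2, 0.1, -1.7]
width: 0.0428
```

arm_command(
  targets=[
    [[0, 0, 0], [12, -33, 0], 1],
    [[0, 0, 0], [12, -33, 0], 1],
    [[0, 0, 0], [12, -33, 0], 1],
    [[0, 0, 0], [12, -33, 0], 1],
    [[0, 0, 0], [12, -33, 0], 1],
    [[0, 0, 0], [12, -33, 0], 1],
    [[0, 0, 0], [10, -28, 0], 1],
    [[0, 0, 0], [3, -7, 0], 1],
  ],
)

```text
t: 20.0
eef_pos: [0.5945, 0.0566, 0.4447]
ee_rot: [3.14, -0.002, -1.854]
force: [0.4, 0.5, -2.1]
width: 0.043
```

Run:
```python
from pl import *
save('wrist','w7'); go(np.r_[.6052,.0290,.445],Rdown(164),[1])
s=get_state()['eef_pos']
p,d,c=load('w7'); W=cloud(c,d); hsv=cv2.cvtColor(p,cv2.COLOR_RGB2HSV).astype(int)
m=(hsv[...,1]>140)&(hsv[...,0]>4)&(hsv[...,0]<18)&(W[...,2]>.23)&(W[...,2]<.28)&(np.hypot(W[...,0]-s[0],W[...,1]-s[1])<.06)
f=W[m]; print(len(f),np.percentile(f[:,2],[5,50,95]))
A=np.c_[f[:,:2],np.ones(len(f))]; print('tilt',np.linalg.lstsq(A,f[:,2],rcond=None)[0]); print((np.array(cv2.minEnclosingCircle(f[:,:2].astype(np.float32))[0])-s[:2])*1000,cv2.minEnclosingCircle(f[:,:2].astype(np.float32))[1])
```

```text
t 20.05 rv [ 0.0015 -0.0017  0.0039] 0.3 mm [ 10.6 -28.    0.4] minrows 0.6 F [-0.5 -1.1 -0.7] w 0.0431
1 per row [ 0.0015 -0.0017  0.0039] [ 10.6 -28.    0.4]
5802 [0.26179762 0.26346022 0.27535505]
tilt [0.01446885 0.05623078 0.25409069]
[ 0.04041553 -1.00444904] 0.03995692729949951
```

View pics/w7.png

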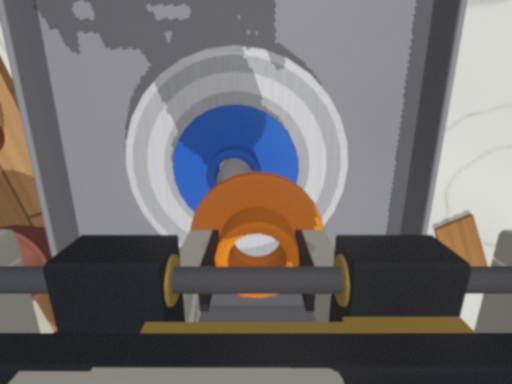

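The orange collar hangs level at (257,235), within 1 mm of centre. The blue collar sits around the spindle at (236,160).

arm_command(
  targets=[
    [[0, 0, 0.003], [4, -10, 0], 1],
    [[0, 0, 0], [5, -13, 0], 1],
    [[0, 0, 0], [2, -4, 0], 1],
    [[0, 0, 0], [0, 0, 0], 1],
    [[0, 0, 0], [0, 0, 0], 1],
  ],
)

```text
t: 20.55
eef_pos: [0.6053, 0.0325, 0.4445]
ee_rot: [3.141, -0.001, -1.848]
force: [-0.3, 0.1, -1.4]
width: 0.0433
```

Run:
```python
from pl import *
go(np.r_[.6052,.0295,.3864],Rdown(164),[1])
```

```text
t 20.55 rv [ 0.0011 -0.0012 -0.0017] 0.1 mm [ -0.1  -3.  -58.1] minrows 1.2 F [-0.3  0.1 -1.4] w 0.0433
1 per row [ 0.0011 -0.0012 -0.0017] [ -0.1  -3.  -58.1]
```

arm_command(
  targets=[
    [[0, 0, 0], [0, -3, 0], 1],
    [[0, 0, 0], [0, 0, -5], 1],
    [[0, 0, 0], [0, 0, -10], 1],
    [[0, 0, 0], [0, 0, -10], 1],
    [[0, 0, 0], [0, 0, -5], 1],
    [[0, 0, 0], [0, 0, 0], 1],
  ],
)

```text
t: 21.15
eef_pos: [0.6051, 0.0292, 0.4131]
ee_rot: [3.139, -0.003, -1.848]
force: [0.0, -0.7, -1.0]
width: 0.0432
```

arm_command(
  targets=[
    [[0, 0, 0], [0, 0, -8], 1],
    [[0, 0, 0], [0, 0, -8], 1],
    [[0, 0, 0], [0, 0, -5], 1],
    [[0, 0, 0], [0, 0, -3], 1],
    [[0, 0, 0], [0, 0, -2], 1],
    [[0, 0, 0], [0, 0, 0], 1],
  ],
)

```text
t: 21.75
eef_pos: [0.6054, 0.0292, 0.3884]
ee_rot: [3.141, -0.001, -1.848]
force: [-0.3, 0.4, -0.2]
width: 0.0432
```

arm_command(
  targets=[
    [[0, 0, 0], [0, 0, -1], 1],
    [[0, 0, 0], [0, 0, -1], 1],
    [[0, 0, 0], [0, 0, -1], 1],
    [[0, 0, 0], [0, 0, 0], 1],
    [[0, 0, 0], [0, 0, 0], 1],
  ],
)

```text
t: 22.25
eef_pos: [0.6053, 0.0292, 0.3864]
ee_rot: [-3.141, -0.001, -1.848]
force: [-2.0, 0.4, 5.8]
width: 0.0428
```

arm_command(
  targets=[
    [[0, 0, 0], [0, 0, -1], 1],
    [[0, 0, 0], [0, 0, -1], 1],
    [[0, 0, 0], [0, 0, 0], 1],
    [[0, 0, 0], [0, 0, 0], 1],
  ],
)

```text
t: 22.65
eef_pos: [0.6051, 0.0292, 0.3863]
ee_rot: [-3.14, -0.001, -1.848]
force: [-8.4, 1.6, 16.8]
width: 0.0431
```

The orange collar met the blue at z 0.3864, as predicted. I release it and rise.

arm_command(
  targets=[
    [[0, 0, 0], [0, 0, 2], 1],
    [[0, 0, 0], [0, 0, 0], 0.3],
    [[0, 0, 0], [0, 0, 0], 0.3],
    [[0, 0, 0], [0, 0, 0], 0.3],
    [[0, 0, 0], [0, 0, 0], 0.3],
  ],
)

```text
t: 23.15
eef_pos: [0.6054, 0.0292, 0.3851]
ee_rot: [3.14, -0.002, -1.848]
force: [-0.1, 0.3, 0.6]
width: 0.0609
```

arm_command(
  targets=[
    [[0, 0, 0], [0, 0, 10], 0.2],
    [[0, 0, 0], [0, 0, 25], 0.1],
    [[0, 0, 0], [0, 0, 35], 0],
    [[0, 0, 0], [0, 0, 35], 0],
    [[0, 0, 0], [10, 35, 0], 0],
    [[0, 0, 0], [10, 35, 0], 0],
    [[0, 0, 0], [5, 20, 0], 0],
    [[0, 0, 0], [0, 0, 0], 0],
  ],
)

```text
t: 23.95
eef_pos: [0.6308, 0.1215, 0.4902]
ee_rot: [3.14, -0.002, -1.846]
force: [0.2, 0.3, -0.0]
width: 0.0874
```

Run:
```python
from pl import *
def wf(P): q=P-O; return np.stack([q@xw,q@yw,q[...,2]],-1)*1000
for n_,f in (('scene','s3'),('wrist','w8')):
    p,d,c=save(n_,f); W=cloud(c,d); hsv=cv2.cvtColor(p,cv2.COLOR_RGB2HSV).astype(int)
    q=wf(W)
    m0=(hsv[...,1]>110)&(np.hypot(W[...,0]-.605,W[...,1]-.029)<.07)&(W[...,2]>.15)&(W[...,2]<.26)
    for nm,a,b in (('blue',100,135),('or',3,20)):
        g=W[m0&(hsv[...,0]>=a)&(hsv[...,0]<=b)]; print(f,nm,len(g),np.percentile(g[:,2],[5,25,50,75,95]).round(4),cv2.minEnclosingCircle(g[:,:2].astype(np.float32)))
    h=(W-wh(-176,0,62))@n
    red=((hsv[...,0]<8)|(hsv[...,0]>170))&(hsv[...,1]>140)&(q[...,0]<-165)&(q[...,0]>-215)&(abs(q[...,1])<120)&(q[...,2]<110)
    t=q[red]; print('red',len(t),t.mean(0) if len(t) else '',t.min(0) if len(t) else '',t.max(0) if len(t) else '')
print(get_state()['t'])
```

```text
s3 blue 407 [0.1659 0.1678 0.1691 0.1703 0.1717] ((0.6083905696868896, 0.025806663557887077), 0.054181523621082306)
s3 or 462 [0.2013 0.2036 0.2053 0.2201 0.2298] ((0.605475664138794, 0.024807099252939224), 0.04025080054998398)
red 23 [-191.29996999   46.61263945   82.20460854] [-201.21144343   43.92027038   68.41468624] [-184.60267448   50.0467108    94.88359638]
w8 blue 2994 [0.1692 0.1699 0.1704 0.1709 0.1717] ((0.6050667762756348, 0.027954047545790672), 0.05494777113199234)
w8 or 6269 [0.2043 0.2051 0.2057 0.2148 0.2307] ((0.605496883392334, 0.027878379449248314), 0.03942197561264038)
red 0   
24.05
```

View pics/s3.png

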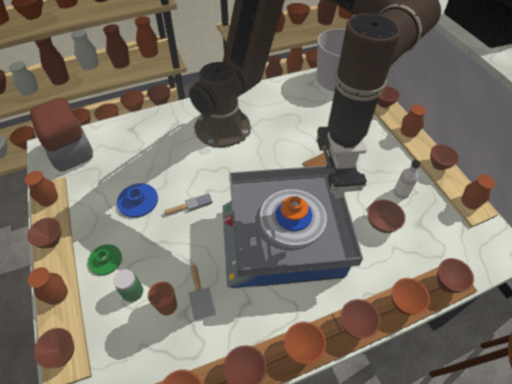

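View pics/w8.png

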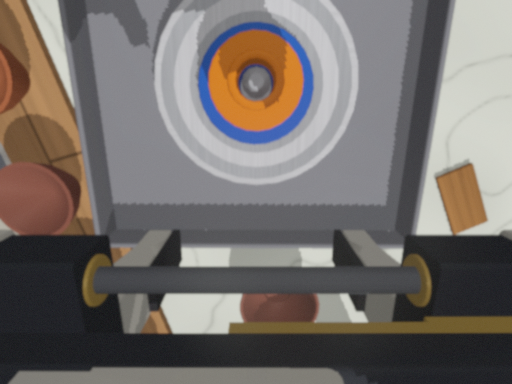

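The blue flange top is at z 0.170 and the orange at z 0.205, concentric with the spindle at (256,83) in the wrist view. The knob's near face is at wheel y +44 mm, as expected when locked. The gripper is clear, so I hand in.

```bash
python3 -c "
from station import *
print(job_done())"
```

```text
the job is handed in; nothing more can be done
None
```

I slid the red lock knob to its end stop, then lowered the small blue collar onto the wheel head and the orange collar on top of it. I then moved the gripper clear and handed the job in at about 24 s.

- **Lock:** the motion stopped after about 111 mm with the force rising to about 20 N. The cameras put the travel at 108–109 mm, which agrees to within about 2 mm.
- **Collars:** in the last pictures the blue flange top was at z 0.170 and the orange flange top at z 0.205, with the orange hub top at z 0.230. Both lay around the spindle, and these heights match fully home.
- **Contact:** both collars met their seats at the predicted height while still gripped, pressed down with about 17 N, and were only then released.
- **Bystanders:** in the last scene picture the other things appear where they were. I did not measure each of them again.

No check failed. The one disagreement was the wrist camera's panel reading, a few mm off the first estimate; I used a value in between for the grasp on the knob.

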